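# Take a napkin ring off the bar of the worktop rack

## Robot

A 6-joint arm with a two-finger parallel gripper is mounted at the origin on a cart in front of the work surface, level with it; the furniture and walls round the work are solid. World frame = base frame: x ahead of the robot, y to its left, z up, the work surface at z = 0. Lengths are in m, angles in degrees, forces in N, time in s.
With the tool pointing down it reaches from about 0.4 to 0.825 m from the base axis. Payload 7 kg.
Tool frame: the origin (TCP) lies midway between the tips of the shut fingers; the grasp point (between the pads) lies 19 mm behind it; z points along the fingers, y is the line along which they close (so a half turn about z gives the same grasp; the last joint's range is limited). The gripper opens to 88 mm and grips with 3 to 60 N. Pads are 19 mm wide; open, the fingers measure 130 mm over their backs; the gripper's body (78 mm by 193 mm) begins 47 mm behind the grasp point.
Start: joints at [-55.858, 20.546, 0.682, 0, -70.136, -16.507], TCP at [0.204, -0.643, 0.227] pointing down, gripper open.
Joint ranges: [-176.03, 176.03], [-82.01, 121.73], [-58.28, 71.71], [-173.87, 95.51], [-174.79, -0.11], [-173.66, 173.66]. Speed limits (degrees/s): [136.94, 136.94, 172.46, 180, 180, 180].

## Interface

Orientations are given as [roll, pitch, yaw] about the fixed x, y, z axes, in that order (R = Rz(yaw) Ry(pitch) Rx(roll)).
In Python, from plant import r gives the robot as it stands. The module is installed in compiled form; this text tells all that it offers.
- The arm moves only by the tool play_rows, never from a script. Its argument "rows" is a list of rows, each an object with "slide": the shift along the tool's x, y, z as a fraction of full scale, a list of three; "delta_rot": the turn, a rotation vector about the tool's x, y, z as a fraction of full scale, a list of three; "fingers": the opening, from -1 (shut) to 1 (fully open). In form: [{"slide": [x, y, z], "delta_rot": [rx, ry, rz], "fingers": fingers}, ...]. A call has 1 to 8 rows; each row shifts and turns the commanded pose from where the row before left it, along the tool's axes as they then stand; what a row does not reach is not made up. Full scale, the value 1, is 0.15 m for a shift and 0.08 rad for a turn. A row lasts 1/8 s, in which the tool goes at most 62.5 mm and 10.7 degrees, less where a joint would pass 70% of its speed; a pose out of reach is approached as far as the arm can. A call with a number of a shift or a turn outside -1 to 1 is refused whole. A call with a gripper value outside its range is refused whole. The fingers move at their own pace and stop on an object; "squeeze" is the grip in N (left out, the last holds). Time passes only in rows, so rows that do not move let the fingers close. It gives the time, the measured TCP pose, the force, the opening and the grip force at its end, in the units of the state.
- r.get_state(): the state, without advancing time (a new reading comes with each control period).
- r.capture(name): name is "scene" or "side" or "wrist"; returns a dict with "image" (400x640x3 uint8, blue, green, red), "fx", "fy", "cx", "cy" (pixels), "R" (3x3) and "t" (3): a world point X has camera coordinates R X + t; the wrist camera has in their place "T_tool_cam" (4x4, takes a point from camera to tool coordinates, whose origin is the TCP and whose axes are the flange's). Camera axes: x right, y down, z forward; pixel columns grow to the right and rows downward; lengths in m; the calibration is good to about 2 mm. A picture is of the moment at which its call begins: read the wrist's pose just before it. There is no depth.
- r.close_job(): hands the job in; it is judged then, once.
The state is a dict: "time_s": time; "joints": joint angles; "qd": joint speeds; "joint_torque": joint torques, N m; "tcp_pos": TCP position; "eef_rot": TCP orientation; "contact_force": force on the tool from outside, world axes, zero at the start; "moment": the same for the moment, N m; "gripper_width": finger opening in m; "gripper_force": force on a finger pad.
Only numpy, scipy, OpenCV 4.12 (cv2) and the standard library are available. Lean on these libraries where they do the work, as an engineer would, in place of code of your own. Each camera call takes 0.05 s, during which the arm holds its last target. There are 200 camera calls.

## Task

One more place has to be laid. Slide the metal end collar off the bar of the wooden rack, then slide the front napkin ring off after it, and set both down in the wooden tray without dropping them. Leave the back napkin ring threaded on the bar, and leave the two jars on top of the rack standing where they are.

Things in the scene. Friction and masses are not known exactly. Their poses are not given: they have to be found in the camera images.
- rack: Fixed wooden rack: an upright board (12 mm thick, 110 mm wide) with a steel bar sticking out of it towards the robot, a shelf over the inner part of the bar, and a foot plate (130 mm wide, 17 mm high, reaching 35 mm to the front). Origin on the worktop under the middle of the upright; its own -x points along the bar to the bar's free end, z up.
- bar_end (a point): Centre of the free end of the bar. The bar is horizontal, round, 16 mm thick, its axis 130 mm above the worktop; it ends 125 mm in front of the rack's origin.
- shelf_edge (a point): Middle of the lower front edge of the rack's shelf, 48 mm in front of the rack's origin, 187 mm above the worktop. The shelf is 140 mm wide, 12 mm thick, with a thin rail on its front edge up to 215 mm; jars stand on it. It bars the way straight down onto the rings: come in with the gripper leaning out over the bar's free end, 30 to 45 degrees from vertical.
- collar: Aluminium stop collar, loose on the bar nearest its free end: a thick round ring of 52 mm outer diameter, 20 mm long, bore 22 mm, about 60 g. Origin at its centre, x along its bore. It hangs on the bar by gravity and friction only, so its centre is 3 mm below the bar's axis.
- ring_front: Front wooden napkin ring, behind the collar: a round tube of 44 mm outer diameter, 30 mm long, bore 34 mm, about 30 g. Origin at its centre, x along its bore. It hangs loose on the bar, its centre 9 mm below the bar's axis.
- ring_back: Back wooden napkin ring, the same as the front one, next to the rack's upright. It stays on the bar.
- tray: Fixed open wooden tray, 160 mm (its x) by 130 mm (its y), 26 mm high, walls and floor 6 mm thick. Origin at the centre of its underside.
- seed_jar: Small glass jar with a yellow lid, 42 mm diameter, 106 mm high, standing loose on the rack's shelf at the left. Origin at the centre of its underside, z up.
- spice_b: Spice jar with a dark cap, 41 mm diameter, 105 mm high, standing loose on the rack's shelf at the right. Origin at the centre of its underside, z up.
Mind the look-alikes: they are no part of the job. Several things have the shape of the collar; the one meant has the colours described above.

How it is judged:
By the outcome, as a careful person would: the job done as asked, in the order asked, and still so for the second after the job is handed in, with the robot touching nothing.
It also fails if it takes over 54 s, if anything falls off the work surface, if the arm or the gripper's body presses on something with over 40 N, if the wrist force passes 120 N, or if a joint passes its speed limit or range.

## Working session

There is one attempt and no reset: what is moved stays moved. The work goes in short steps, Python scripts to look and compute and a tool call to move; the robot and the scene stay as the last step left them, time stands still between calls to the robot, and variables do not carry over. Pictures are saved under pics/ and viewed, at most 10 in all, crops included, and the job is handed in when it is done.

Besides the shell and the picture viewer there is one more tool, called as name(argument=value, ...) on one line, values as JSON. play_rows: Moves the arm, as the interface text tells. Shift numbers are shares of 0.15 m and turn numbers shares of 0.08 rad, none past 1 either way. Its arguments: {"type":"object","properties":{"rows":{"type":"array"},"squeeze":{"type":"number"}},"required":["rows"]}

```bash
mkdir -p pics; python3 - <<'E'
from plant import r
import cv2,numpy as np,pickle
d={}
for n in("scene","side","wrist"):
    c=r.capture(n); d[n]=c; cv2.imwrite(f"pics/{n}0.png",c["image"])
    print(n,{k:np.round(v,3).tolist() for k,v in c.items() if k!="image"})
pickle.dump(d,open("cap0.pkl","wb"))
print(r.get_state())
E
```

```text
scene {'fx': 444.478, 'fy': 444.478, 'cx': 320.6, 'cy': 204.147, 'R': [[-0.831, -0.557, 0.019], [-0.39, 0.557, -0.734], [0.398, -0.617, -0.679]], 't': [0.499, 0.349, 0.673]}
side {'fx': 450.66, 'fy': 450.66, 'cx': 317.499, 'cy': 203.034, 'R': [[-0.963, -0.269, -0.024], [-0.101, 0.44, -0.893], [0.251, -0.857, -0.45]], 't': [0.605, 0.205, 0.733]}
wrist {'fx': 281.684, 'fy': 281.684, 'cx': 319.169, 'cy': 202.11, 'T_tool_cam': [[0.0, -0.952, -0.305, 0.082], [1.0, -0.0, 0.001, -0.0], [-0.001, -0.305, 0.952, -0.158], [0.0, 0.0, 0.0, 1.0]]}
{'time_s': 0.15, 'joints': array([-5.58586469e+01,  2.05809423e+01,  6.43901277e-01, -1.58463443e-02,
       -7.01346874e+01, -1.65074989e+01]), 'qd': array([ 0.02149314, -0.05360211,  0.17767095,  0.06230816, -0.07000191,
       -0.07047154]), 'joint_torque': array([-2.17356239e-03, -5.83273780e+01,  2.93291652e+01,  7.00120255e+00,
        8.84441484e-03, -1.03400700e-04]), 'tcp_pos': array([ 0.20434749, -0.64292145,  0.22583149]), 'eef_rot': array([ 1.79926995e+02, -6.09852188e-03, -1.62371536e+02]), 'contact_force': array([0.22219237, 0.35953396, 0.1853108 ]), 'moment': array([ 0.04217513,  0.01395571, -0.00353309]), 'gripper_force': 0.0, 'gripper_width': 0.08777617050847725}
```

View pics/scene0.png

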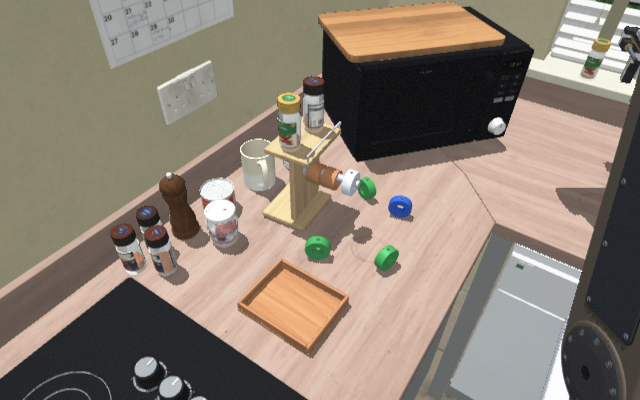

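View pics/side0.png

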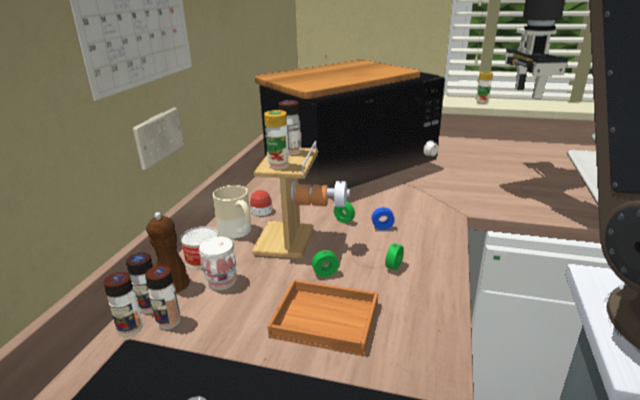

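The scene view shows the rack at about (300,180), with the collar on the bar at (350,182). In the side view the collar is at (341,193). The tray is at (293,303) in scene and (325,318) in side. Collar-shaped candidates in scene: green (367,188), green (318,248), green (386,258), blue (400,206), and silver (350,182). The silver one fits, being bare metal and on the bar. I'll confirm it in an enlarged crop.

```bash
python3 - <<'E'
import cv2,numpy as np,pickle
d=pickle.load(open("cap0.pkl","rb"))
a=d["scene"]["image"][70:240,255:415]; b=d["side"]["image"][100:270,245:405]
f=lambda i:cv2.resize(i,None,fx=2.5*1,fy=2.5,interpolation=cv2.INTER_CUBIC)
cv2.imwrite("pics/crop0.png",np.hstack([f(a),f(b)]))
for n in("scene","side"):
    print(-d[n]["R"].T@d[n]["t"])
E
```

```text
[0.28275869 0.49861741 0.70347049]
[0.41949465 0.70025544 0.52763169]
```

View pics/crop0.png

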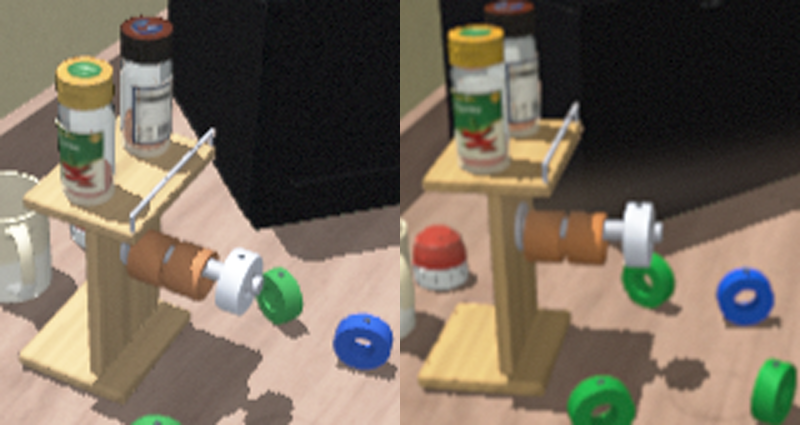

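```bash
cat >h.py <<'E'
import numpy as np,pickle,cv2
def ray(c,p,):
    v=c["R"].T@np.array([(p[0]-c["cx"])/c["fx"],(p[1]-c["cy"])/c["fy"],1.]); return -c["R"].T@c["t"],v/np.linalg.norm(v)
def plane(c,p,z):
    o,v=ray(c,p); return o+v*(z-o[2])/v[2]
def tri(rays):
    A=sum(np.eye(3)-np.outer(v,v) for o,v in rays); b=sum((np.eye(3)-np.outer(v,v))@o for o,v in rays)
    return np.linalg.solve(A,b)
def proj(c,X):
    q=c["R"]@X+c["t"]; return np.array([c["fx"]*q[0]/q[2]+c["cx"],c["fy"]*q[1]/q[2]+c["cy"]])
E
python3 - <<'E'
from h import *
np.set_printoptions(precision=4,suppress=True)
d=pickle.load(open("cap0.pkl","rb")); S,D=d["scene"],d["side"]
L=lambda x,y:(255+x/2.5-.3,70+y/2.5-.3); Rr=lambda x,y:(245+(x-400)/2.5-.3,100+y/2.5-.3)
for n,a,b in[("barend",(260,268),(660,229)),("collar",(238,280),(640,235)),("footNear",(124,387),(541,384)),("footFar",(188,311),(569,318)),("footBackNear",(22,352),(420,379)),
 ("shelfNear",(134,225),(546,182)),("shelfFar",(213,152),(580,128)),("seedlid",(86,68),(477,33))]:
    p=tri([ray(S,L(*a)),ray(D,Rr(*b))]); print(n,p,np.linalg.norm(proj(S,p)-L(*a)))
    z={"barend":.13,"collar":.127,"footNear":.017,"footFar":.017,"footBackNear":.017,"shelfNear":.199,"shelfFar":.199,"seedlid":.305}[n]
    print("   planes",plane(S,L(*a),z)[:2],plane(D,Rr(*b),z)[:2])
# tray mask
for n,c in(("scene",S),("side",D)):
    hsv=cv2.cvtColor(c["image"],cv2.COLOR_BGR2HSV)
    m=cv2.inRange(hsv,(5,120,60),(20,255,255)); 
    k,lab,st,ce=cv2.connectedComponentsWithStats(m)
    for i in range(1,k):
        if st[i,4]>100: print(n,st[i],ce[i])
    i=max((i for i in range(1,k) if st[i,1]>240),key=lambda i:st[i,4])
    h=cv2.convexHull(cv2.findContours((lab==i).astype(np.uint8),0,2)[0][0])
    q=cv2.approxPolyDP(h,6,True)[:,0]
    for p in q: print(p,plane(c,p,.026)[:2],plane(c,p,0)[:2])
    # silver collar
    x,y=(350,182) if n=="scene" else (341,193)
    s=hsv[y-15:y+16,x-15:x+16]; mm=((s[...,1]<60)&(s[...,2]>120)).astype(np.uint8)
    k,lab,st,ce=cv2.connectedComponentsWithStats(mm); i=1+st[1:,4].argmax(); print("silver",st[i]+[x-15,y-15,0,0,0],ce[i]+[x-15,y-15])
E
```

```text
barend [ 0.5987 -0.1369  0.1254] 1.9010232112533272
   planes [ 0.6005 -0.1347] [ 0.5925 -0.1224]
collar [ 0.6078 -0.1132  0.1277] 0.35142872436725503
   planes [ 0.609  -0.1144] [ 0.6074 -0.1138]
footNear [ 0.6812 -0.0573  0.0075] 0.7358391995698764
   planes [ 0.6776 -0.0506] [ 0.6747 -0.0421]
footFar [ 0.6922 -0.1782  0.0029] 0.8453655697984159
   planes [ 0.6862 -0.1658] [ 0.6827 -0.1526]
footBackNear [ 0.7845 -0.0426  0.0057] 0.4206522613160623
   planes [ 0.7776 -0.0343] [ 0.7755 -0.0257]
shelfNear [ 0.6669 -0.0515  0.1952] 0.5212208238411349
   planes [ 0.6653 -0.048 ] [ 0.6629 -0.0415]
shelfFar [ 0.6733 -0.1728  0.1936] 0.07768990120866595
   planes [ 0.669  -0.1656] [ 0.6694 -0.159 ]
seedlid [ 0.7205 -0.0673  0.3029] 0.1641581213503566
   planes [ 0.7186 -0.0645] [ 0.7172 -0.0593]
scene [ 319    2  186   61 5872] [406.4372  27.9149]
scene [306 162  36  28 550] [322.7073 175.5018]
scene [ 160  174   38   65 1098] [176.9399 207.1384]
scene [110 224  23  15 136] [120.625  231.2574]
scene [144 225  22  16 166] [153.9398 232.6325]
scene [ 238  259  111   96 4585] [293.7328 304.2382]
[281 259] [0.6548 0.0609] [0.6691 0.0441]
[348 296] [0.5    0.0609] [0.5083 0.0441]
[308 354] [0.4946 0.1966] [0.5027 0.185 ]
[239 309] [0.6456 0.1952] [0.6595 0.1836]
silver [335 167  31  31 738] [349.439  181.5257]
side [ 255   60  165   39 3776] [334.8197  78.1184]
side [294 185  34  21 584] [310.5771 195.0856]
side [ 146  216   39   77 1216] [163.125  251.4745]
side [103 272  27  15 168] [115.4762 279.4286]
side [ 268  280  110   76 6013] [324.8513 316.521 ]
[293 280] [0.6578 0.0603] [0.6701 0.0272]
[377 293] [0.5016 0.0612] [0.5058 0.028 ]
[363 355] [0.499  0.2105] [0.5031 0.1851]
[269 337] [0.6476 0.2097] [0.6594 0.1843]
silver [326 181  24  26 381] [338.5906 193.0289]
```

```bash
cat >>h.py <<'E'
from scipy.spatial.transform import Rotation as Ro
YAW=5.
def pose(s): return np.array(s["tcp_pos"]),Ro.from_euler("xyz",s["eef_rot"],degrees=True)
def goalR(th,yaw=YAW):
    z=np.array([np.sin(np.radians(th)),0,-np.cos(np.radians(th))]); y=np.array([0,1.,0]); x=np.cross(y,z)
    return Ro.from_matrix(Ro.from_euler("z",yaw,degrees=True).as_matrix()@np.c_[x,y,z])
def plan(p1,R1=None):
    from plant import r
    p,R=pose(r.get_state()); R1=R1 or R
    rv=(R.inv()*R1).as_rotvec()/.08
    print("tcp",p.round(4),"shift now-axes",(R.inv().apply(p1-p)/.15).round(3),"turn",rv.round(2),"shift after turn",(R1.inv().apply(p1-p)/.15).round(3),"dist",np.linalg.norm(p1-p).round(3))
E
python3 - <<'E'
from h import *
G=goalR(35); d=G.apply([0,0,1]); c=np.array([.608,-.1138,.127])
print(d); plan(c-.11*d,G)
E
```

```text
[ 0.5713938   0.04999048 -0.81915204]
tcp [ 0.2043 -0.6429  0.2258] shift now-axes [-3.222  2.639  0.061] turn [ 0.86 -7.61  2.66] shift after turn [-2.07  3.28  1.52] dist 0.625
```

play_rows(rows=[{"slide": [-0.1, 0.08, 0], "delta_rot": [0, 0, 0], "fingers": 1}, {"slide": [-0.2, 0.165, 0], "delta_rot": [0, 0, 0], "fingers": 1}, {"slide": [-0.25, 0.205, 0], "delta_rot": [0, 0, 0], "fingers": 1}, {"slide": [-0.25, 0.205, 0], "delta_rot": [0, 0, 0], "fingers": 1}, {"slide": [-0.25, 0.205, 0], "delta_rot": [0, 0, 0], "fingers": 1}, {"slide": [-0.25, 0.205, 0], "delta_rot": [0, 0, 0], "fingers": 1}, {"slide": [-0.25, 0.205, 0], "delta_rot": [0, 0, 0], "fingers": 1}, {"slide": [-0.25, 0.205, 0], "delta_rot": [0, 0, 0], "fingers": 1}])

```text
time_s: 1.15
tcp_pos: [0.3953, -0.3484, 0.2267]
eef_rot: [-180.0, 0.0, -162.3]
contact_force: [1.4, -1.1, 0.5]
gripper_width: 0.0875
gripper_force: 0.0
```

play_rows(rows=[{"slide": [-0.25, 0.205, 0], "delta_rot": [0, 0, 0], "fingers": 1}, {"slide": [-0.25, 0.205, 0], "delta_rot": [0, 0, 0], "fingers": 1}, {"slide": [-0.25, 0.205, 0], "delta_rot": [0, 0, 0], "fingers": 1}, {"slide": [-0.25, 0.205, 0], "delta_rot": [0, 0, 0], "fingers": 1}, {"slide": [-0.25, 0.205, 0], "delta_rot": [0, 0, 0], "fingers": 1}, {"slide": [-0.17, 0.14, 0], "delta_rot": [0, 0, 0], "fingers": 1}, {"slide": [0, 0, 0], "delta_rot": [0.086, -0.76, 0.27], "fingers": 1}, {"slide": [0, 0, 0], "delta_rot": [0.086, -0.76, 0.27], "fingers": 1}])

```text
time_s: 2.15
tcp_pos: [0.5447, -0.1181, 0.2262]
eef_rot: [-179.4, 7.1, -164.8]
contact_force: [0.1, -0.4, 0.3]
gripper_width: 0.0877
gripper_force: 0.0
```

play_rows(rows=[{"slide": [0, 0, 0], "delta_rot": [0.086, -0.76, 0.27], "fingers": 1}, {"slide": [0, 0, 0], "delta_rot": [0.086, -0.76, 0.27], "fingers": 1}, {"slide": [0, 0, 0], "delta_rot": [0.086, -0.76, 0.27], "fingers": 1}, {"slide": [0, 0, 0], "delta_rot": [0.086, -0.76, 0.27], "fingers": 1}, {"slide": [0, 0, 0], "delta_rot": [0.086, -0.76, 0.27], "fingers": 1}, {"slide": [0, 0, 0], "delta_rot": [0.086, -0.76, 0.27], "fingers": 1}, {"slide": [0, 0, 0], "delta_rot": [0.086, -0.76, 0.27], "fingers": 1}, {"slide": [0, 0, 0], "delta_rot": [0.086, -0.76, 0.27], "fingers": 1}])

```text
time_s: 3.15
tcp_pos: [0.5444, -0.1187, 0.2269]
eef_rot: [180.0, 35.2, -175.2]
contact_force: [-0.2, -0.6, -0.5]
gripper_width: 0.0879
gripper_force: 0.0
```

```bash
python3 - <<'E'
from h import *
from plant import r
np.set_printoptions(precision=4,suppress=True)
s=r.get_state(); print(s["time_s"],s["joints"],s["eef_rot"])
G=goalR(35); d=G.apply([0,0,1]); c=np.array([.608,-.1138,.127]); plan(c-.11*d,G)
p,R=pose(s); w=r.capture("wrist")
pickle.dump((p,R.as_matrix(),w),open("w1.pkl","wb"))
cv2.imwrite("pics/w1.png",w["image"])
E
```

```text
3.15 [   9.5112   -8.1958  -45.5602    8.7227  -17.7609 -102.1527] [ 179.9512   35.1546 -175.1819]
tcp [ 0.5444 -0.1187  0.2269] shift now-axes [ 0.034 -0.004  0.056] turn [-0.01  0.03 -0.03] shift after turn [ 0.034 -0.004  0.056] dist 0.01
```

View pics/w1.png

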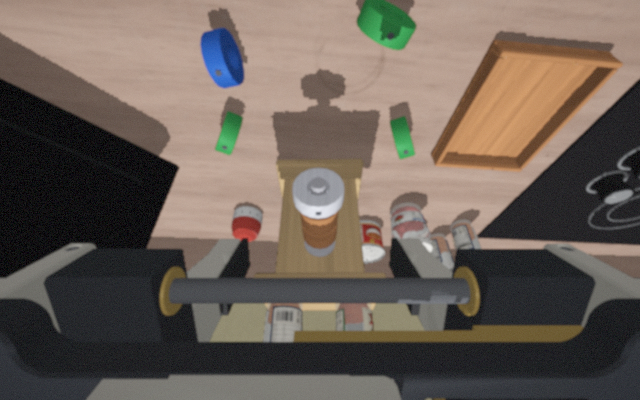

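Wrist view: the silver collar is at (319,195) with the bar tip at about (318,187). The front ring is at (320,230), and the tray is at right at (525,105). Both jars are visible at the bottom.

```bash
cat >>h.py <<'E'
def wray(p,R,w,px):
    v=np.array([(px[0]-w["cx"])/w["fx"],(px[1]-w["cy"])/w["fy"],1.]); T=np.array(w["T_tool_cam"])
    o=p+R@T[:3,3]; v=R@T[:3,:3]@v; return o,v/np.linalg.norm(v)
def wplane(p,R,w,px,z):
    o,v=wray(p,R,w,px); return o+v*(z-o[2])/v[2]
E
python3 - <<'E'
from h import *
np.set_printoptions(precision=4,suppress=True)
p,R,w=pickle.load(open("w1.pkl","rb"))
im=w["image"]
hsv=cv2.cvtColor(im,cv2.COLOR_BGR2HSV)
m=((hsv[...,1]<50)&(hsv[...,2]>95)).astype(np.uint8)
k,lab,st,ce=cv2.connectedComponentsWithStats(m); i=lab[200,312] or lab[208,305]; print("collar",st[i],ce[i])
m=cv2.inRange(hsv,(5,140,40),(20,255,255)); k,lab,st,ce=cv2.connectedComponentsWithStats(m)
for i in range(1,k):
    if st[i,4]>60: print("brown",st[i],ce[i])
for n,px,z in[("bartip",(318,186),.13),("collar near left",(293,195),.127),("right",(345,195),.127),("footL",(280,165),.017),("footR",(361,165),.017)]: print(n,wplane(p,R,w,px,z))
c=im[150:270,260:400]; cv2.imwrite("pics/w1c.png",cv2.resize(c,None,fx=5,fy=5,interpolation=cv2.INTER_CUBIC))
E
```

```text
collar [ 292  167   53   52 2229] [317.9776 192.5891]
brown [593  67  21  10  70] [602.2143  70.4857]
brown [365 234  16   9  86] [373.0116 237.6977]
bartip [ 0.5963 -0.1151  0.13  ]
collar near left [ 0.6162 -0.1394  0.127 ]
right [ 0.6118 -0.0858  0.127 ]
footL [ 0.6862 -0.1635  0.017 ]
footR [ 0.6763 -0.0456  0.017 ]
```

View pics/w1c.png

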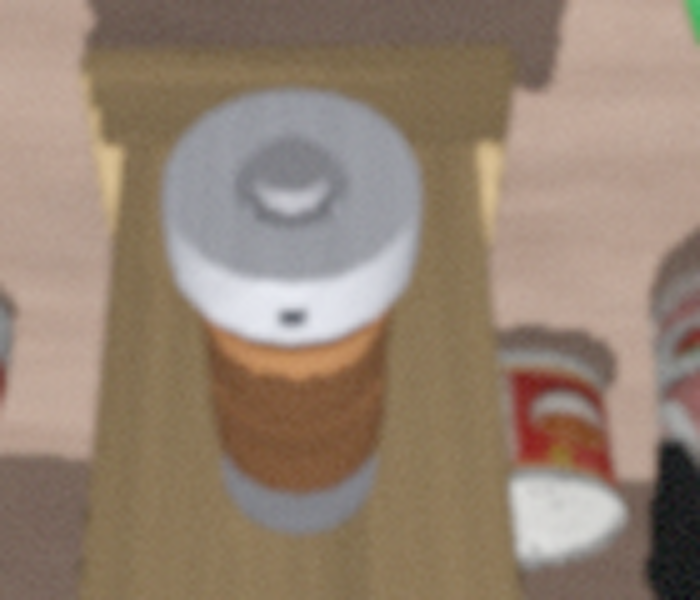

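The crop confirms the silver collar on the bar tip, with the bar end at about (318,183) and the collar face at (318,187). The bar yaw is about 5° and the collar is at (0.608, -0.114).

```bash
python3 - <<'E'
from h import *
G=goalR(35); d=G.apply([0,0,1]); c=np.array([.608,-.1138,.127]); plan(c+.012*d,G)
E
```

```text
tcp [ 0.5423 -0.119   0.2252] shift now-axes [ 0.018 -0.003  0.868] turn [-0.01  0.03 -0.06] shift after turn [ 0.016 -0.004  0.868] dist 0.13
```

play_rows(rows=[{"slide": [0.018, -0.003, 0.12], "delta_rot": [0, 0, 0], "fingers": 1}, {"slide": [0, 0, 0.15], "delta_rot": [0, 0, 0], "fingers": 1}, {"slide": [0, 0, 0.15], "delta_rot": [0, 0, 0], "fingers": 1}, {"slide": [0, 0, 0.15], "delta_rot": [0, 0, 0], "fingers": 1}, {"slide": [0, 0, 0.15], "delta_rot": [0, 0, 0], "fingers": 1}, {"slide": [0, 0, 0.15], "delta_rot": [0, 0, 0], "fingers": 1}, {"slide": [0, 0, 0], "delta_rot": [0, 0, 0], "fingers": 1}, {"slide": [0, 0, 0], "delta_rot": [0, 0, 0], "fingers": 1}])

```text
time_s: 4.2
tcp_pos: [0.6176, -0.119, 0.1215]
eef_rot: [179.1, 34.6, -175.1]
contact_force: [-0.4, -0.3, -0.3]
gripper_width: 0.0877
gripper_force: 0.0
```

```bash
python3 - <<'E'
from h import *
from plant import r
G=goalR(35); d=G.apply([0,0,1]); c=np.array([.608,-.1138,.127]); plan(c+.012*d,G)
w=r.capture("wrist"); cv2.imwrite("pics/w2.png",w["image"])
E
```

```text
tcp [ 0.6176 -0.119   0.1215] shift now-axes [0.029 0.04  0.016] turn [ 0.19 -0.08 -0.02] shift after turn [0.029 0.04  0.015] dist 0.008
```

View pics/w2.png

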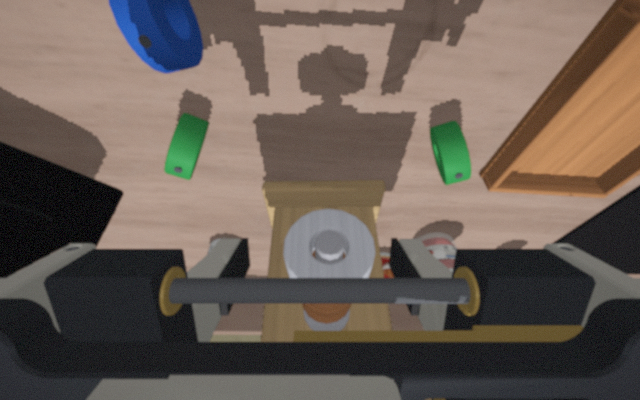

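The collar is at (330,245), between fingers at 249 and 391. It's off centre by about 6 mm along tool y, so I'll correct that and then close.

play_rows(rows=[{"slide": [0.029, 0.04, 0.016], "delta_rot": [0.19, -0.08, 0], "fingers": 1}, {"slide": [0, 0, 0], "delta_rot": [0, 0, 0], "fingers": 1}, {"slide": [0, 0, 0], "delta_rot": [0, 0, 0], "fingers": 1}, {"slide": [0, 0, 0], "delta_rot": [0, 0, 0], "fingers": 1}])

```text
time_s: 4.75
tcp_pos: [0.6159, -0.1185, 0.1187]
eef_rot: [178.9, 34.9, -175.1]
contact_force: [-0.9, -0.7, -0.1]
gripper_width: 0.0875
gripper_force: 0.0
```

```bash
python3 - <<'E'
from h import *
from plant import r
G=goalR(35); d=G.apply([0,0,1]); c=np.array([.608,-.1138,.127]); plan(c+.012*d,G)
E
```

```text
tcp [ 0.6159 -0.1185  0.1187] shift now-axes [0.009 0.036 0.007] turn [ 0.21 -0.03 -0.02] shift after turn [0.009 0.036 0.006] dist 0.006
```

play_rows(rows=[{"slide": [0.002, 0.01, 0.002], "delta_rot": [0.05, 0, 0], "fingers": 1}, {"slide": [0.002, 0.01, 0.002], "delta_rot": [0.05, 0, 0], "fingers": 1}, {"slide": [0.002, 0.01, 0.002], "delta_rot": [0.05, 0, 0], "fingers": 1}, {"slide": [0.002, 0.01, 0], "delta_rot": [0.05, 0, 0], "fingers": 1}, {"slide": [0, 0, 0], "delta_rot": [0, 0, 0], "fingers": 1}])

```text
time_s: 5.38
tcp_pos: [0.6157, -0.1179, 0.1182]
eef_rot: [178.9, 34.7, -175.1]
contact_force: [0.4, 0.8, 0.3]
gripper_width: 0.0876
gripper_force: 0.0
```

```bash
python3 - <<'E'
from h import *
from plant import r
print(r.get_state()["joints"].round(1))
G=goalR(35); d=G.apply([0,0,1]); c=np.array([.608,-.1138,.127]); plan(c+.012*d,G)
E
```

```text
[  6.9   9.  -45.6   7.1  -0.7 -98.8]
tcp [ 0.6157 -0.1179  0.1182] shift now-axes [0.006 0.031 0.005] turn [ 0.22 -0.07 -0.02] shift after turn [0.006 0.031 0.004] dist 0.005
```

Joint 5 is near its limit (-0.7°), so I'll use a steeper lean of 29°.

```bash
python3 - <<'E'
from h import *
G=goalR(29); d=G.apply([0,0,1]); c=np.array([.608,-.1138,.127]); plan(c+.012*d,G)
E
```

```text
tcp [ 0.6157 -0.1179  0.1182] shift now-axes [0.015 0.031 0.004] turn [ 0.22  1.24 -0.01] shift after turn [0.014 0.031 0.005] dist 0.005
```

play_rows(rows=[{"slide": [0, 0, 0], "delta_rot": [0, 0.2, 0], "fingers": 1}, {"slide": [0, 0, 0], "delta_rot": [0, 0.35, 0], "fingers": 1}, {"slide": [0, 0, 0], "delta_rot": [0.05, 0.35, 0], "fingers": 1}, {"slide": [0.005, 0.01, 0.002], "delta_rot": [0.1, 0.35, 0], "fingers": 1}, {"slide": [0.005, 0.01, 0.002], "delta_rot": [0.05, 0, 0], "fingers": 1}, {"slide": [0.005, 0.01, 0], "delta_rot": [0, 0, 0], "fingers": 1}, {"slide": [0, 0, 0], "delta_rot": [0, 0, 0], "fingers": 1}, {"slide": [0, 0, 0], "delta_rot": [0, 0, 0], "fingers": 1}])

```text
time_s: 6.38
tcp_pos: [0.6137, -0.1136, 0.1167]
eef_rot: [179.9, 29.0, -175.0]
contact_force: [-0.2, -0.2, 0.7]
gripper_width: 0.0876
gripper_force: 0.0
```

```bash
python3 - <<'E'
from h import *
from plant import r
print(r.get_state()["joints"].round(1))
G=goalR(29); d=G.apply([0,0,1]); c=np.array([.608,-.1138,.127]); plan(c+.012*d,G)
E
```

```text
[   8.1    9.3  -42.2    8.5   -9.7 -101.2]
tcp [ 0.6137 -0.1136  0.1167] shift now-axes [-0.     0.002  0.002] turn [ 0.02 -0.   -0.01] shift after turn [-0.     0.002  0.002] dist 0.0
```

play_rows(rows=[{"slide": [0, 0, 0], "delta_rot": [0, 0, 0], "fingers": 0.4}, {"slide": [0, 0, 0], "delta_rot": [0, 0, 0], "fingers": 0.3}, {"slide": [0, 0, 0], "delta_rot": [0, 0, 0], "fingers": -1}, {"slide": [0, 0, 0], "delta_rot": [0, 0, 0], "fingers": -1}, {"slide": [0, 0, 0], "delta_rot": [0, 0, 0], "fingers": -1}, {"slide": [0, 0, 0], "delta_rot": [0, 0, 0], "fingers": -1}], squeeze=20)

```text
time_s: 7.12
tcp_pos: [0.6136, -0.1135, 0.1166]
eef_rot: [179.9, 29.0, -175.0]
contact_force: [-0.3, -0.2, 0.2]
gripper_width: 0.0519
gripper_force: 20.0
```

play_rows(rows=[{"slide": [-0.009, 0, -0.016], "delta_rot": [0, 0, 0], "fingers": -1}, {"slide": [0.04, 0, -0.022], "delta_rot": [0, 0, 0], "fingers": -1}, {"slide": [0.07, 0, -0.039], "delta_rot": [0, 0, 0], "fingers": -1}, {"slide": [0.07, 0, -0.039], "delta_rot": [0, 0, 0], "fingers": -1}, {"slide": [0.07, 0, -0.039], "delta_rot": [0, 0, 0], "fingers": -1}, {"slide": [0.07, 0, -0.039], "delta_rot": [0, 0, 0], "fingers": -1}, {"slide": [0.07, 0, -0.039], "delta_rot": [0, 0, 0], "fingers": -1}, {"slide": [0, 0, 0], "delta_rot": [0, 0, 0], "fingers": -1}])

```text
time_s: 8.12
tcp_pos: [0.5459, -0.1196, 0.1196]
eef_rot: [179.9, 29.0, -175.0]
contact_force: [-0.4, -0.3, -1.1]
gripper_width: 0.0523
gripper_force: 20.0
```

```bash
python3 - <<'E'
from h import *
from plant import r
print(r.get_state()["joints"].round(1))
G=goalR(29); d=G.apply([0,0,1])
for th,yaw in((29,5),(29,3)):
  for z in(.13,.034): 
    plan(np.array([.612,.128,z])+.012*goalR(th,yaw).apply([0,0,1]),goalR(th,yaw))
w=r.capture("wrist"); cv2.imwrite("pics/w3.png",w["image"]); c=r.capture("scene"); cv2.imwrite("pics/s3.png",np.vstack([w["image"][150:320],c["image"][80:300]]))
E
```

```text
[   8.4    3.1  -50.4   11.7   -7.8 -104.7]
tcp [ 0.5459 -0.1196  0.1196] shift now-axes [-0.543  1.606  0.304] turn [ 0.02 -0.01 -0.01] shift after turn [-0.543  1.606  0.302] dist 0.258
tcp [ 0.5459 -0.1196  0.1196] shift now-axes [-0.233  1.605  0.864] turn [ 0.02 -0.01 -0.01] shift after turn [-0.233  1.606  0.862] dist 0.276
tcp [ 0.5459 -0.1196  0.1196] shift now-axes [-0.543  1.604  0.304] turn [ 0.23 -0.01  0.37] shift after turn [-0.494  1.625  0.274] dist 0.258
tcp [ 0.5459 -0.1196  0.1196] shift now-axes [-0.233  1.603  0.864] turn [ 0.23 -0.01  0.37] shift after turn [-0.184  1.625  0.834] dist 0.275
```

View pics/s3.png

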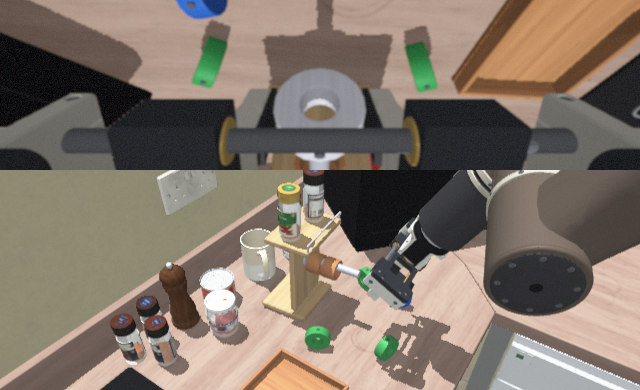

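The collar is off the bar and held in the gripper, and the ring and jars haven't moved. Next I lift it and carry it to the tray.

play_rows(rows=[{"slide": [-0.04, 0, -0.07], "delta_rot": [0, 0, 0], "fingers": -1}, {"slide": [-0.06, 0, -0.11], "delta_rot": [0, 0, 0], "fingers": -1}, {"slide": [-0.06, 0.03, -0.11], "delta_rot": [0, 0, 0], "fingers": -1}, {"slide": [0, 0.08, 0], "delta_rot": [0, 0, 0], "fingers": -1}, {"slide": [0, 0.1, 0], "delta_rot": [0, 0, 0], "fingers": -1}, {"slide": [0, 0.1, 0], "delta_rot": [0, 0, 0], "fingers": -1}, {"slide": [0, 0.1, 0], "delta_rot": [0, 0, 0], "fingers": -1}, {"slide": [0, 0.1, 0], "delta_rot": [0, 0, 0], "fingers": -1}])

```text
time_s: 9.22
tcp_pos: [0.5406, -0.0424, 0.1694]
eef_rot: [179.9, 29.0, -175.0]
contact_force: [-0.2, 0.6, -0.4]
gripper_width: 0.0523
gripper_force: 20.0
```

play_rows(rows=[{"slide": [0, 0.12, 0], "delta_rot": [0, 0, 0], "fingers": -1}, {"slide": [0, 0.12, 0], "delta_rot": [0, 0, 0], "fingers": -1}, {"slide": [0, 0.12, 0], "delta_rot": [0, 0, 0], "fingers": -1}, {"slide": [0, 0.12, 0], "delta_rot": [0, 0, 0], "fingers": -1}, {"slide": [0, 0.12, 0], "delta_rot": [0, 0, 0], "fingers": -1}, {"slide": [0, 0.12, 0], "delta_rot": [0, 0, 0], "fingers": -1}, {"slide": [0, 0.12, 0], "delta_rot": [0, 0, 0], "fingers": -1}, {"slide": [0, 0.12, 0], "delta_rot": [0, 0, 0], "fingers": -1}])

```text
time_s: 10.22
tcp_pos: [0.5322, 0.0997, 0.179]
eef_rot: [179.6, 28.1, -175.0]
contact_force: [-0.2, -0.5, -0.7]
gripper_width: 0.0519
gripper_force: 20.0
```

```bash
python3 - <<'E'
from h import *
from plant import r
s=r.get_state(); print(s["time_s"],s["joints"].round(1),s["eef_rot"].round(1))
for z in(.08,.036): plan(np.array([.612,.128,z])+.012*goalR(29).apply([0,0,1]),goalR(29))
E
```

```text
10.225 [  33.3   -4.9  -58.2   48.5  -16.8 -162.7] [ 179.6   28.1 -175. ]
tcp [0.5322 0.0997 0.179 ] shift now-axes [-0.172  0.135  0.921] turn [ 0.09 -0.19 -0.  ] shift after turn [-0.158  0.142  0.922] dist 0.142
tcp [0.5322 0.0997 0.179 ] shift now-axes [-0.034  0.133  1.18 ] turn [ 0.09 -0.19 -0.  ] shift after turn [-0.016  0.142  1.179] dist 0.178
```

```bash
python3 - <<'E'
from h import *
plan(np.array([.624,.128,.15])+.012*goalR(29,22).apply([0,0,1]),goalR(29,22))
E
```

```text
tcp [0.5322 0.0997 0.179 ] shift now-axes [-0.461  0.142  0.546] turn [-1.68 -0.18 -3.26] shift after turn [-0.464 -0.054  0.559] dist 0.109
```

play_rows(rows=[{"slide": [-0.06, 0.02, 0.07], "delta_rot": [0, 0, 0], "fingers": -1}, {"slide": [-0.1, 0.03, 0.12], "delta_rot": [0, 0, 0], "fingers": -1}, {"slide": [-0.1, 0.03, 0.12], "delta_rot": [0, 0, 0], "fingers": -1}, {"slide": [-0.1, 0.03, 0.12], "delta_rot": [0, 0, 0], "fingers": -1}, {"slide": [-0.1, 0.03, 0.12], "delta_rot": [0, 0, 0], "fingers": -1}, {"slide": [0, 0, 0], "delta_rot": [-0.28, -0.03, -0.54], "fingers": -1}, {"slide": [0, 0, 0], "delta_rot": [-0.28, -0.03, -0.54], "fingers": -1}, {"slide": [0, 0, 0], "delta_rot": [-0.28, -0.03, -0.54], "fingers": -1}])

```text
time_s: 11.22
tcp_pos: [0.6304, 0.1277, 0.1436]
eef_rot: [179.6, 28.0, -166.5]
contact_force: [-0.0, -2.1, 0.3]
gripper_width: 0.0521
gripper_force: 20.0
```

play_rows(rows=[{"slide": [0, 0, 0], "delta_rot": [-0.28, -0.03, -0.54], "fingers": -1}, {"slide": [0, 0, 0], "delta_rot": [-0.28, -0.03, -0.54], "fingers": -1}, {"slide": [0, 0, 0], "delta_rot": [-0.28, -0.03, -0.54], "fingers": -1}, {"slide": [0, 0, 0], "delta_rot": [0, 0, 0], "fingers": -1}])

```text
time_s: 11.72
tcp_pos: [0.631, 0.1292, 0.1445]
eef_rot: [179.7, 28.5, -158.2]
contact_force: [0.1, 0.2, -0.4]
gripper_width: 0.0518
gripper_force: 20.0
```

```bash
python3 - <<'E'
from h import *
from plant import r
s=r.get_state(); print(s["time_s"],s["joints"].round(1),s["eef_rot"].round(1))
for z in(.08,.036): plan(np.array([.624,.128,z])+.012*goalR(29,22).apply([0,0,1]),goalR(29,22))
E
```

```text
11.725 [  30.3    8.4  -41.5   17.7  -12.4 -114.8] [ 179.7   28.5 -158.2]
tcp [0.631  0.1292 0.1445] shift now-axes [0.245 0.007 0.436] turn [ 0.05 -0.11 -0.04] shift after turn [0.249 0.01  0.434] dist 0.075
tcp [0.631  0.1292 0.1445] shift now-axes [0.385 0.006 0.694] turn [ 0.05 -0.11 -0.04] shift after turn [0.391 0.01  0.69 ] dist 0.119
```

play_rows(rows=[{"slide": [0.03, 0, 0.05], "delta_rot": [0, 0, 0], "fingers": -1}, {"slide": [0.045, 0, 0.08], "delta_rot": [0, 0, 0], "fingers": -1}, {"slide": [0.045, 0, 0.08], "delta_rot": [0, 0, 0], "fingers": -1}, {"slide": [0.045, 0, 0.08], "delta_rot": [0, 0, 0], "fingers": -1}, {"slide": [0.045, 0, 0.08], "delta_rot": [0, 0, 0], "fingers": -1}, {"slide": [0.045, 0, 0.08], "delta_rot": [0, 0, 0], "fingers": -1}, {"slide": [0, 0, 0], "delta_rot": [0, 0, 0], "fingers": -1}])

```text
time_s: 12.6
tcp_pos: [0.633, 0.1221, 0.0746]
eef_rot: [178.2, 27.3, -158.2]
contact_force: [0.4, 0.1, -0.9]
gripper_width: 0.0522
gripper_force: 20.0
```

```bash
python3 - <<'E'
from h import *
from plant import r
s=r.get_state(); print(s["time_s"],s["joints"].round(1),s["eef_rot"].round(1))
for z in(.06,.036): plan(np.array([.624,.128,z])+.012*goalR(29,22).apply([0,0,1]),goalR(29,22))
E
```

```text
12.6 [  27.7   15.   -45.1   19.9   -2.7 -115.2] [ 178.2   27.3 -158.2]
tcp [0.633  0.1221 0.0746] shift now-axes [0.079 0.054 0.149] turn [ 0.37 -0.37 -0.05] shift after turn [0.083 0.059 0.145] dist 0.027
tcp [0.633  0.1221 0.0746] shift now-axes [0.152 0.05  0.291] turn [ 0.37 -0.37 -0.05] shift after turn [0.161 0.059 0.285] dist 0.05
```

```bash
python3 - <<'E'
from h import *
for z in(.06,.036): plan(np.array([.62,.128,z])+.012*goalR(21,22).apply([0,0,1]),goalR(21,22))
E
```

```text
tcp [0.633  0.1221 0.0746] shift now-axes [0.112 0.065 0.138] turn [ 0.37  1.37 -0.02] shift after turn [0.096 0.069 0.147] dist 0.028
tcp [0.633  0.1221 0.0746] shift now-axes [0.185 0.06  0.28 ] turn [ 0.37  1.37 -0.02] shift after turn [0.154 0.069 0.297] dist 0.051
```

play_rows(rows=[{"slide": [0, 0, 0], "delta_rot": [0, 0.35, 0], "fingers": -1}, {"slide": [0, 0, 0], "delta_rot": [0.07, 0.35, 0], "fingers": -1}, {"slide": [0, 0, 0], "delta_rot": [0.1, 0.35, 0], "fingers": -1}, {"slide": [0.03, 0.02, 0.05], "delta_rot": [0.1, 0.32, 0], "fingers": -1}, {"slide": [0.03, 0.02, 0.05], "delta_rot": [0.1, 0, 0], "fingers": -1}, {"slide": [0.036, 0.03, 0.05], "delta_rot": [0, 0, 0], "fingers": -1}, {"slide": [0, 0, 0], "delta_rot": [0, 0, 0], "fingers": -1}])

```text
time_s: 13.48
tcp_pos: [0.6228, 0.1298, 0.0481]
eef_rot: [-180.0, 20.9, -157.9]
contact_force: [0.2, -0.1, -0.9]
gripper_width: 0.0522
gripper_force: 20.0
```

```bash
python3 - <<'E'
from h import *
from plant import r
s=r.get_state(); print(s["time_s"],s["joints"].round(1),s["eef_rot"].round(1))
for z in(.04,.034,.032): plan(np.array([.62,.128,z])+.012*goalR(21,22).apply([0,0,1]),goalR(21,22))
w=r.capture("wrist");c=r.capture("side"); cv2.imwrite("pics/s4.png",np.vstack([w["image"][:280],c["image"][130:400]]))
E
```

```text
13.475 [  30.4   17.9  -41.4   16.7  -10.4 -114.3] [-180.    20.9 -157.9]
tcp [0.6228 0.1298 0.0481] shift now-axes [ 0.039 -0.004  0.123] turn [ 0.   -0.01  0.01] shift after turn [ 0.039 -0.004  0.122] dist 0.019
tcp [0.6228 0.1298 0.0481] shift now-axes [ 0.054 -0.004  0.16 ] turn [ 0.   -0.01  0.01] shift after turn [ 0.054 -0.004  0.16 ] dist 0.025
tcp [0.6228 0.1298 0.0481] shift now-axes [ 0.058 -0.004  0.172] turn [ 0.   -0.01  0.01] shift after turn [ 0.058 -0.004  0.172] dist 0.027
```

View pics/s4.png

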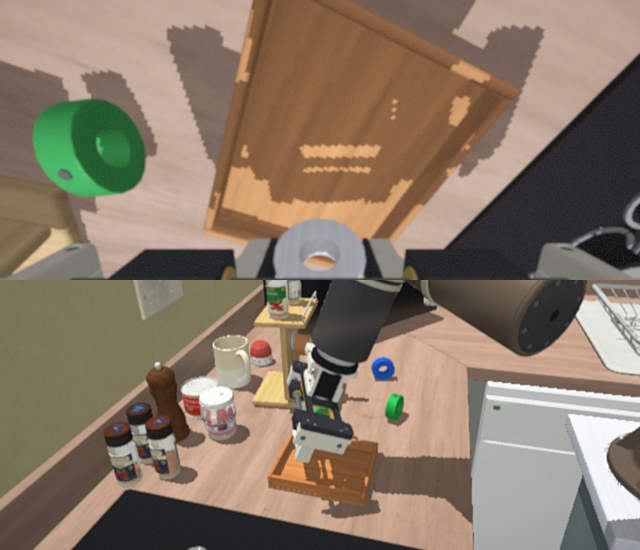

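The collar hangs over the far part of the tray, at (320,250) in the wrist view, a bit near the far wall. I'll shift it 15 mm back and then lower it.

```bash
python3 - <<'E'
from h import *
for z in(.045,.034): plan(np.array([.606,.128,z])+.012*goalR(21,22).apply([0,0,1]),goalR(21,22))
E
```

```text
tcp [0.624  0.1302 0.0494] shift now-axes [0.12  0.031 0.065] turn [0.01 0.02 0.01] shift after turn [0.12  0.031 0.065] dist 0.021
tcp [0.624  0.1302 0.0494] shift now-axes [0.146 0.031 0.133] turn [0.01 0.02 0.01] shift after turn [0.146 0.031 0.134] dist 0.03
```

play_rows(rows=[{"slide": [0.05, 0.01, 0], "delta_rot": [0, 0, 0], "fingers": -1}, {"slide": [0.05, 0.02, 0.03], "delta_rot": [0, 0, 0], "fingers": -1}, {"slide": [0.03, 0, 0.05], "delta_rot": [0, 0, 0], "fingers": -1}, {"slide": [0.015, 0, 0.04], "delta_rot": [0, 0, 0], "fingers": -1}, {"slide": [0, 0, 0], "delta_rot": [0, 0, 0], "fingers": -1}, {"slide": [0, 0, 0], "delta_rot": [0, 0, 0], "fingers": -1}])

```text
time_s: 14.32
tcp_pos: [0.612, 0.1284, 0.0285]
eef_rot: [179.5, 20.7, -158.0]
contact_force: [0.0, 0.2, -0.8]
gripper_width: 0.052
gripper_force: 20.0
```

play_rows(rows=[{"slide": [0.005, 0, 0.0125], "delta_rot": [0, 0, 0], "fingers": -1}, {"slide": [0.005, 0, 0.0125], "delta_rot": [0, 0, 0], "fingers": -1}, {"slide": [0.005, 0, 0.0125], "delta_rot": [0, 0, 0], "fingers": -1}, {"slide": [0, 0, 0], "delta_rot": [0, 0, 0], "fingers": -1}, {"slide": [0, 0, 0], "delta_rot": [0, 0, 0], "fingers": -1}])

```text
time_s: 14.95
tcp_pos: [0.6119, 0.1276, 0.0232]
eef_rot: [179.3, 20.6, -158.0]
contact_force: [-0.1, -0.7, 0.3]
gripper_width: 0.052
gripper_force: 20.0
```

play_rows(rows=[{"slide": [0.003, 0, 0.0085], "delta_rot": [0, 0, 0], "fingers": -1}, {"slide": [0.003, 0, 0.0085], "delta_rot": [0, 0, 0], "fingers": -1}, {"slide": [0, 0, 0], "delta_rot": [0, 0, 0], "fingers": -1}])

```text
time_s: 15.32
tcp_pos: [0.6124, 0.1275, 0.0213]
eef_rot: [179.2, 20.6, -158.0]
contact_force: [-2.4, -0.2, 4.1]
gripper_width: 0.0518
gripper_force: 20.0
```

Contact, at 4 N. I'll ease the grip, press slightly to level it, then open narrowly.

play_rows(rows=[{"slide": [0, 0, 0], "delta_rot": [0, 0, 0], "fingers": -1}, {"slide": [0.003, 0, 0.0085], "delta_rot": [0, 0, 0], "fingers": -1}, {"slide": [0, 0, 0], "delta_rot": [0, 0, 0], "fingers": -1}], squeeze=4)

```text
time_s: 15.7
tcp_pos: [0.6131, 0.128, 0.0204]
eef_rot: [179.2, 20.6, -157.9]
contact_force: [-1.4, 0.1, 4.7]
gripper_width: 0.0525
gripper_force: 4.0
```

play_rows(rows=[{"slide": [0, 0, 0], "delta_rot": [0, 0, 0], "fingers": 0.22}, {"slide": [0, 0, 0], "delta_rot": [0, 0, 0], "fingers": 0.26}, {"slide": [0, 0, 0], "delta_rot": [0, 0, 0], "fingers": 0.3}, {"slide": [0, 0, 0], "delta_rot": [0, 0, 0], "fingers": 0.35}, {"slide": [0, 0, 0], "delta_rot": [0, 0, 0], "fingers": 0.35}])

```text
time_s: 16.32
tcp_pos: [0.6123, 0.1273, 0.0197]
eef_rot: [179.2, 20.5, -158.0]
contact_force: [0.7, 0.5, 0.4]
gripper_width: 0.0587
gripper_force: 0.0
```

play_rows(rows=[{"slide": [0, 0, -0.04], "delta_rot": [0, 0, 0], "fingers": 0.35}, {"slide": [0, 0, -0.07], "delta_rot": [0, 0, 0], "fingers": 0.38}, {"slide": [0, 0, -0.1], "delta_rot": [0, 0, 0], "fingers": 0.4}, {"slide": [0, 0, -0.15], "delta_rot": [0, 0, 0], "fingers": 0.4}, {"slide": [0, 0, -0.2], "delta_rot": [0, 0, 0], "fingers": 1}, {"slide": [0, 0, -0.2], "delta_rot": [0, 0, 0], "fingers": 1}, {"slide": [0, 0, -0.2], "delta_rot": [0, 0, 0], "fingers": 1}, {"slide": [0, 0, 0], "delta_rot": [0, 0, 0], "fingers": 1}])

```text
time_s: 17.32
tcp_pos: [0.5761, 0.1165, 0.1055]
eef_rot: [-179.1, 25.0, -157.9]
contact_force: [0.0, 0.0, -0.3]
gripper_width: 0.0872
gripper_force: 0.0
```

```bash
python3 - <<'E'
from h import *
from plant import r
np.set_printoptions(precision=4,suppress=True)
s=r.get_state(); print(s["time_s"],s["joints"].round(1),s["eef_rot"].round(1),s["tcp_pos"])
w=r.capture("wrist"); cv2.imwrite("pics/w5.png",w["image"])
S=r.capture("scene"); D=r.capture("side"); pickle.dump((S,D),open("c5.pkl","wb"))
a=S["image"][90:360,235:365]; b=D["image"][130:400,250:400]
f=lambda i,k:cv2.resize(i,None,fx=k,fy=k,interpolation=cv2.INTER_CUBIC)
A=np.hstack([f(a,1.48),f(b,1.48)]); A=A[:400]
wi=f(w["image"],.6); wi=cv2.copyMakeBorder(wi,0,len(A)-len(wi),0,0,0)
cv2.imwrite("pics/c5.png",np.hstack([A,wi]))
print(A.shape)
# front rim of rings
for n,c in(("scene",S),("side",D)):
    hsv=cv2.cvtColor(c["image"],cv2.COLOR_BGR2HSV); m=cv2.inRange(hsv,(3,110,40),(20,255,255))
    k,lab,st,ce=cv2.connectedComponentsWithStats(m)
    for i in range(1,k):
        if st[i,4]>100 and 280<ce[i][0]<360 and 150<ce[i][1]<230: print(n,st[i],ce[i])
E
```

```text
17.325 [  20.2    6.8  -58.2   62.6   -0.2 -150.8] [-179.1   25.  -157.9] [0.5761 0.1165 0.1055]
(400, 414, 3)
scene [306 162  27  23 381] [317.4593 173.0341]
side [289 147  21  13 105] [300.9619 153.0857]
side [254 155  50  25 399] [281.5514 170.6541]
side [ 253  184   69   74 1740] [294.3609 223.0098]
```

View pics/c5.png

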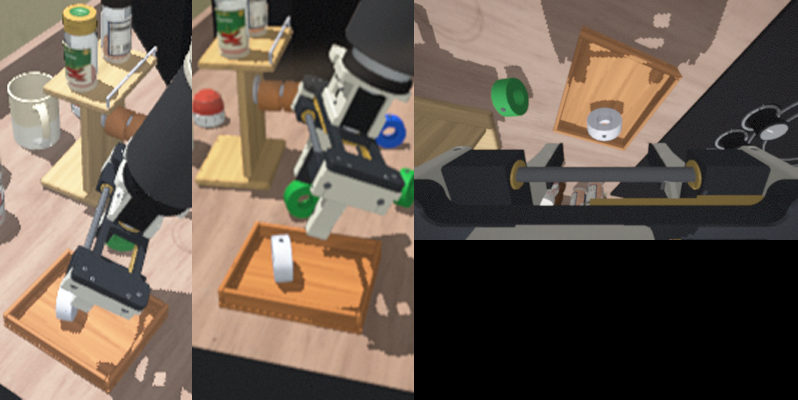

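Both crops show the collar standing in the tray at crop (283,258), with the rings still on the bar and the jars in place. I'll get the ring position from the views I already have.

```bash
python3 - <<'E'
from h import *
np.set_printoptions(precision=4,suppress=True)
d=pickle.load(open("cap0.pkl","rb")); S,D=d["scene"],d["side"]
b=Ro.from_euler("z",5,degrees=True).apply([1.,0,0]); n=Ro.from_euler("z",5,degrees=True).apply([0,1.,0]); P=np.array([.608,-.1138,.121])
def vp(c,px,off):
    o,v=ray(c,px); q=P+off*n; t=(q-o)@n/(v@n); X=o+t*v; return X,(X-P)@b
# side row profile along ring band
for nm,c,box in(("side",D,(185,206,285,335)),("scene",S,(160,192,298,345))):
    hsv=cv2.cvtColor(c["image"],cv2.COLOR_BGR2HSV); m=cv2.inRange(hsv,(3,110,30),(20,255,255))
    y0,y1,x0,x1=box
    for y in range(y0,y1,4 if nm=="side" else 5): print(nm,y,''.join('#' if q else '.' for q in m[y,x0:x1]),"V",' '.join(str(v//10) for v in hsv[y,x0:x1,2]))
for u in(294,295,310,311,327,328): print(u,[vp(D,(u,195),o) for o in(.022,-.022)])
E
```

```text
side 185 ............##############..###############....... V 13 12 11 12 11 11 12 12 11 11 11 12 12 13 12 12 12 12 12 12 12 11 11 11 11 10 9 8 11 12 11 11 11 11 10 9 9 11 15 16 16 14 10 6 5 5 5 4 4 11
side 189 ...........#############....#############......... V 13 12 11 12 12 12 13 13 12 13 13 14 13 13 14 14 14 14 14 13 13 13 13 12 12 13 13 13 13 13 13 13 13 14 13 13 15 22 22 22 21 16 22 23 23 23 23 23 22 22
side 193 ....#.....##############...##############......... V 14 12 11 11 11 12 13 13 11 12 14 14 14 14 14 14 14 14 14 14 14 14 14 13 12 12 13 14 14 14 14 14 14 14 14 14 14 16 21 22 18 13 15 15 15 15 15 15 16 20
side 197 .#..#.....#################################....... V 14 13 11 11 11 11 11 12 11 12 13 13 13 13 13 13 13 14 14 14 14 14 14 13 13 13 13 13 13 13 13 14 14 14 14 14 14 14 17 17 15 13 12 11 10 9 9 9 11 15
side 201 ##..##...##################################....... V 14 13 11 10 11 11 10 10 10 11 11 11 11 12 12 12 12 12 12 12 12 13 13 12 11 11 11 11 12 12 12 12 12 12 13 13 13 13 13 13 12 12 13 18 18 18 18 17 15 15
side 205 ######.#######...................########...
[... 1751 characters left out ...]
), np.float64(0.09050566746537975)), (array([ 0.7114, -0.1268,  0.1068]), np.float64(0.10183331429183026))]
310 [(array([ 0.665 , -0.0867,  0.1306]), np.float64(0.059145449743661406)), (array([ 0.6784, -0.1297,  0.1089]), np.float64(0.06875982144841403))]
311 [(array([ 0.6629, -0.0869,  0.1308]), np.float64(0.057070277777139494)), (array([ 0.6762, -0.1299,  0.1091]), np.float64(0.06657127844170888))]
327 [(array([ 0.6301, -0.0898,  0.1329]), np.float64(0.02412730002440721)), (array([ 0.6416, -0.1329,  0.1113]), np.float64(0.031828556034164596))]
328 [(array([ 0.6281, -0.09  ,  0.133 ]), np.float64(0.022084465334439713)), (array([ 0.6395, -0.1331,  0.1115]), np.float64(0.029674116957929174))]
```

```bash
python3 - <<'E'
from h import *
b=Ro.from_euler("z",5,degrees=True).apply([1.,0,0]); g=np.array([.608,-.1138,.121])+.036*b; G=goalR(30); d=G.apply([0,0,1])
print(g)
plan(np.array([.576,.1165,.13]),goalR(8,15)); plan(g-.1*d,goalR(8,15))
E
```

```text
[ 0.64386301 -0.11066239  0.121     ]
tcp [0.5758 0.1167 0.1042] shift now-axes [-0.073 -0.005 -0.156] turn [0.23 3.67 1.46] shift after turn [-0.025 -0.002 -0.17 ] dist 0.026
tcp [0.5758 0.1167 0.1042] shift now-axes [ 0.136 -1.491 -0.798] turn [0.23 3.67 1.46] shift after turn [ 0.183 -1.524 -0.722] dist 0.254
```

play_rows(rows=[{"slide": [0, 0, 0], "delta_rot": [0.04, 0.3, 0.1], "fingers": 1}, {"slide": [0, 0, -0.02], "delta_rot": [0.04, 0.6, 0.25], "fingers": 1}, {"slide": [0, 0, -0.04], "delta_rot": [0.04, 0.6, 0.25], "fingers": 1}, {"slide": [0, 0, -0.05], "delta_rot": [0.04, 0.6, 0.25], "fingers": 1}, {"slide": [0, 0, -0.08], "delta_rot": [0.04, 0.6, 0.25], "fingers": 1}, {"slide": [0, 0, -0.1], "delta_rot": [0.03, 0.6, 0.25], "fingers": 1}, {"slide": [0, 0, -0.15], "delta_rot": [0, 0.37, 0.1], "fingers": 1}, {"slide": [0, 0, -0.15], "delta_rot": [0, 0, 0], "fingers": 1}])

```text
time_s: 18.48
tcp_pos: [0.5752, 0.095, 0.1771]
eef_rot: [-176.9, 14.7, -164.5]
contact_force: [-0.8, -1.2, 0.1]
gripper_width: 0.0877
gripper_force: 0.0
```

```bash
python3 - <<'E'
from h import *
from plant import r
s=r.get_state(); print(s["time_s"],s["joints"].round(1),s["eef_rot"].round(1))
G=goalR(30); d=G.apply([0,0,1]); g=np.array([.6439,-.1107,.121])
plan(g-.1*d,G)
E
```

```text
18.475 [  33.3    5.7  -32.4   11.6  -39.5 -116.4] [-176.9   14.7 -164.5]
tcp [0.5752 0.095  0.1771] shift now-axes [ 0.192 -1.395 -0.187] turn [ 0.21 -3.28  2.2 ] shift after turn [-0.105 -1.406 -0.175] dist 0.213
```

Good configuration now. I'll move up and across to the rack side, then turn.

play_rows(rows=[{"slide": [0.02, -0.08, -0.1], "delta_rot": [0, 0, 0], "fingers": 1}, {"slide": [0.03, -0.14, -0.08], "delta_rot": [0, 0, 0], "fingers": 1}, {"slide": [0.03, -0.2, 0], "delta_rot": [0, 0, 0], "fingers": 1}, {"slide": [0.03, -0.2, 0], "delta_rot": [0, 0, 0], "fingers": 1}, {"slide": [0.03, -0.2, 0], "delta_rot": [0, 0, 0], "fingers": 1}, {"slide": [0.03, -0.2, 0], "delta_rot": [0, 0, 0], "fingers": 1}, {"slide": [0.02, -0.2, 0], "delta_rot": [0, 0, 0], "fingers": 1}, {"slide": [0, -0.17, 0], "delta_rot": [0, 0, 0], "fingers": 1}])

```text
time_s: 19.48
tcp_pos: [0.5934, -0.1167, 0.2058]
eef_rot: [-177.0, 14.7, -164.6]
contact_force: [0.6, 0.5, 0.9]
gripper_width: 0.0875
gripper_force: 0.0
```

play_rows(rows=[{"slide": [0, 0, 0], "delta_rot": [0.03, -0.45, 0.3], "fingers": 1}, {"slide": [0, 0, 0], "delta_rot": [0.03, -0.45, 0.3], "fingers": 1}, {"slide": [0, 0, 0], "delta_rot": [0.03, -0.45, 0.3], "fingers": 1}, {"slide": [0, 0, 0], "delta_rot": [0.03, -0.45, 0.3], "fingers": 1}, {"slide": [0, 0, 0], "delta_rot": [0.03, -0.45, 0.3], "fingers": 1}, {"slide": [0, 0, 0], "delta_rot": [0.03, -0.45, 0.3], "fingers": 1}, {"slide": [0, 0, 0], "delta_rot": [0.03, -0.5, 0.3], "fingers": 1}, {"slide": [0, 0, 0], "delta_rot": [0, 0, 0], "fingers": 1}])

```text
time_s: 20.48
tcp_pos: [0.5926, -0.1156, 0.2054]
eef_rot: [-179.8, 29.6, -174.5]
contact_force: [-0.1, 0.2, 0.4]
gripper_width: 0.0876
gripper_force: 0.0
```

```bash
python3 - <<'E'
from h import *
from plant import r
s=r.get_state(); print(s["time_s"],s["joints"].round(1),s["eef_rot"].round(1))
G=goalR(30); d=G.apply([0,0,1]); g=np.array([.6439,-.1107,.121])
plan(g-.1*d,G)
p,R=pose(s); w=r.capture("wrist"); pickle.dump((p,R.as_matrix(),w),open("w6.pkl","wb")); cv2.imwrite("pics/w6.png",w["image"])
# ring mask lateral
im=w["image"]; hsv=cv2.cvtColor(im,cv2.COLOR_BGR2HSV); m=cv2.inRange(hsv,(3,110,40),(20,255,255))
# predicted ring front face centre pixel
T=np.array(w["T_tool_cam"])
def pj(X):
    q=T[:3,:3].T@(R.as_matrix().T@(X-p)-T[:3,3]); return np.array([w["fx"]*q[0]/q[2]+w["cx"],w["fy"]*q[1]/q[2]+w["cy"]]).round(1)
b=Ro.from_euler("z",5,degrees=True).apply([1.,0,0]); n=np.array([-b[1],b[0],0])
for s_ in(.028,.058): 
    c=np.array([.608,-.1138,.121])+s_*b; print(s_,pj(c),pj(c+.022*n),pj(c-.022*n),pj(c+[0,0,.022]),pj(c-[0,0,.022]))
print("bar end",pj(np.array([.593,-.1151,.13])))
for v in range(190,300,8):
    xs=np.flatnonzero(m[v,240:400])+240; print(v,(xs.min(),xs.max(),len(xs)) if len(xs) else None)
E
```

```text
20.475 [  8.6   0.2 -36.6   4.3 -23.7 -96.6] [-179.8   29.6 -174.5]
tcp [ 0.5926 -0.1156  0.2054] shift now-axes [-0.016  0.002 -0.008] turn [ 0.01 -0.08  0.1 ] shift after turn [-0.016  0.002 -0.008] dist 0.003
0.028 [319.2 199.4] [342.7 199.6] [295.8 199.3] [319.2 217.6] [319.3 183.3]
0.058 [319.  219.7] [340.6 219.8] [297.4 219.5] [318.9 237.4] [319.1 203.7]
bar end [319.6 170.9]
190 (np.int64(303), np.int64(336), 13)
198 (np.int64(298), np.int64(341), 23)
206 (np.int64(297), np.int64(342), 26)
214 (np.int64(297), np.int64(341), 28)
222 (np.int64(299), np.int64(340), 42)
230 (np.int64(240), np.int64(340), 45)
238 (np.int64(241), np.int64(376), 54)
246 (np.int64(250), np.int64(369), 41)
254 (np.int64(312), np.int64(386), 32)
262 (np.int64(389), np.int64(389), 1)
270 None
278 None
286 None
294 None
```

The ring silhouette (297–342 px) matches the prediction (296–343), so I'll go in.

play_rows(rows=[{"slide": [-0.016, 0.002, 0.06], "delta_rot": [0, -0.08, 0.1], "fingers": 1}, {"slide": [0, 0, 0.12], "delta_rot": [0, 0, 0], "fingers": 1}, {"slide": [0, 0, 0.12], "delta_rot": [0, 0, 0], "fingers": 1}, {"slide": [0, 0, 0.12], "delta_rot": [0, 0, 0], "fingers": 1}, {"slide": [0, 0, 0.12], "delta_rot": [0, 0, 0], "fingers": 1}, {"slide": [0, 0, 0.1], "delta_rot": [0, 0, 0], "fingers": 1}, {"slide": [0, 0, 0.06], "delta_rot": [0, 0, 0], "fingers": 1}, {"slide": [0, 0, 0], "delta_rot": [0, 0, 0], "fingers": 1}])

```text
time_s: 21.52
tcp_pos: [0.6485, -0.1096, 0.1157]
eef_rot: [179.9, 30.0, -175.0]
contact_force: [0.1, -0.5, 0.3]
gripper_width: 0.0876
gripper_force: 0.0
```

```bash
python3 - <<'E'
from h import *
from plant import r
s=r.get_state(); print(s["time_s"],s["joints"].round(1),s["eef_rot"].round(1))
G=goalR(30); d=G.apply([0,0,1]); g=np.array([.6439,-.1107,.121])
plan(g+.011*d,G)
E
```

```text
21.525 [   8.    12.1  -39.7    9.8   -8.4 -102.2] [ 179.9   30.  -175. ]
tcp [ 0.6485 -0.1096  0.1157] shift now-axes [ 0.009 -0.005  0.027] turn [0.01 0.   0.  ] shift after turn [ 0.009 -0.005  0.027] dist 0.004
```

play_rows(rows=[{"slide": [0.005, -0.003, 0.015], "delta_rot": [0, 0, 0], "fingers": 0.5}, {"slide": [0.004, -0.002, 0.012], "delta_rot": [0, 0, 0], "fingers": 0.3}, {"slide": [0, 0, 0], "delta_rot": [0, 0, 0], "fingers": 0.15}, {"slide": [0, 0, 0], "delta_rot": [0, 0, 0], "fingers": -1}, {"slide": [0, 0, 0], "delta_rot": [0, 0, 0], "fingers": -1}, {"slide": [0, 0, 0], "delta_rot": [0, 0, 0], "fingers": -1}, {"slide": [0, 0, 0], "delta_rot": [0, 0, 0], "fingers": -1}, {"slide": [0, 0, 0], "delta_rot": [0, 0, 0], "fingers": -1}], squeeze=12)

```text
time_s: 22.52
tcp_pos: [0.6496, -0.1102, 0.1129]
eef_rot: [179.9, 30.1, -175.0]
contact_force: [-0.5, -0.0, 1.9]
gripper_width: 0.0442
gripper_force: 12.0
```

play_rows(rows=[{"slide": [-0.012, 0, -0.02], "delta_rot": [0, 0, 0], "fingers": -1}, {"slide": [-0.011, 0, -0.02], "delta_rot": [0, 0, 0], "fingers": -1}, {"slide": [0.045, 0, -0.026], "delta_rot": [0, 0, 0], "fingers": -1}, {"slide": [0.09, 0, -0.052], "delta_rot": [0, 0, 0], "fingers": -1}, {"slide": [0.09, 0, -0.052], "delta_rot": [0, 0, 0], "fingers": -1}, {"slide": [0.09, 0, -0.052], "delta_rot": [0, 0, 0], "fingers": -1}, {"slide": [0.09, 0, -0.052], "delta_rot": [0, 0, 0], "fingers": -1}, {"slide": [0.09, 0, -0.052], "delta_rot": [0, 0, 0], "fingers": -1}])

```text
time_s: 23.52
tcp_pos: [0.5629, -0.1178, 0.1194]
eef_rot: [179.9, 30.1, -175.0]
contact_force: [0.2, 0.7, -0.9]
gripper_width: 0.0443
gripper_force: 12.0
```

play_rows(rows=[{"slide": [0.09, 0, -0.052], "delta_rot": [0, 0, 0], "fingers": -1}, {"slide": [0.04, 0, -0.025], "delta_rot": [0, 0, 0], "fingers": -1}, {"slide": [0, 0, 0], "delta_rot": [0, 0, 0], "fingers": -1}])

```text
time_s: 23.9
tcp_pos: [0.5411, -0.1198, 0.12]
eef_rot: [179.9, 30.1, -175.0]
contact_force: [-0.1, -0.3, -0.1]
gripper_width: 0.0444
gripper_force: 12.0
```

```bash
python3 - <<'E'
from h import *
from plant import r
np.set_printoptions(precision=4,suppress=True)
s=r.get_state(); print(s["time_s"],s["joints"].round(1),s["eef_rot"].round(1),s["tcp_pos"])
S=r.capture("scene"); D=r.capture("side"); w=r.capture("wrist")
for n,c in(("scene",S),("side",D),("w",w)):
    cv2.imwrite(f"pics/{n}7.png",c["image"])
    hsv=cv2.cvtColor(c["image"],cv2.COLOR_BGR2HSV); m=cv2.inRange(hsv,(3,110,40),(20,255,255))
    k,lab,st,ce=cv2.connectedComponentsWithStats(m)
    for i in range(1,k):
        if st[i,4]>60 and 280<ce[i][0]<400 and 100<ce[i][1]<260: print(n,st[i],ce[i].round())
# jars unchanged?
d=pickle.load(open("cap0.pkl","rb"))
for n,c,box in(("scene",S,(75,150,275,327)),("side",D,(98,170,262,300))):
    y0,y1,x0,x1=box; print(n,"jar diff",cv2.absdiff(c["image"],d[n]["image"])[y0:y1,x0:x1].mean())
plan(s["tcp_pos"]+[0,0,.06],goalR(12,8))
E
```

```text
23.9 [   7.2    2.3  -54.7   20.3   -3.  -112.1] [ 179.9   30.1 -175. ] [ 0.5411 -0.1198  0.12  ]
scene [306 162  21  23 300] [315. 173.]
side [254 147  56  35 530] [285. 167.]
side [305 150  12  23  99] [310. 160.]
side [ 253  184   60   74 1785] [290. 227.]
side [364 184  13  22 162] [368. 192.]
w [ 281  222   78   56 2795] [319. 248.]
scene jar diff 3.3778632478632478
side jar diff 2.1726364522417154
tcp [ 0.5421 -0.1196  0.12  ] shift now-axes [-0.195 -0.001 -0.349] turn [-0.22  3.96 -0.61] shift after turn [-0.076 -0.001 -0.393] dist 0.06
```

The ring is off the bar (brown blob now at side (368,192), in the gripper). The back ring is still on the bar and the jars are unchanged. Lifting and carrying.

play_rows(rows=[{"slide": [-0.05, 0, -0.09], "delta_rot": [0, 0.3, 0], "fingers": -1}, {"slide": [-0.07, 0, -0.13], "delta_rot": [0, 0.5, 0], "fingers": -1}, {"slide": [-0.07, 0, -0.13], "delta_rot": [0, 0.5, 0], "fingers": -1}, {"slide": [0, 0, -0.1], "delta_rot": [-0.05, 0.5, -0.1], "fingers": -1}, {"slide": [0, 0.05, 0], "delta_rot": [-0.05, 0.5, -0.2], "fingers": -1}, {"slide": [0, 0.1, 0], "delta_rot": [-0.05, 0.4, -0.2], "fingers": -1}, {"slide": [0, 0.15, 0], "delta_rot": [-0.05, 0.3, -0.3], "fingers": -1}, {"slide": [0, 0.15, 0], "delta_rot": [-0.1, 0, -0.4], "fingers": -1}])

```text
time_s: 25.05
tcp_pos: [0.5276, -0.0524, 0.1929]
eef_rot: [-179.6, 16.3, -169.1]
contact_force: [1.0, -0.2, -0.8]
gripper_width: 0.044
gripper_force: 12.0
```

play_rows(rows=[{"slide": [0, 0.2, 0], "delta_rot": [-0.1, 0, -0.4], "fingers": -1}, {"slide": [0, 0.2, 0], "delta_rot": [-0.1, 0, -0.4], "fingers": -1}, {"slide": [0, 0.2, 0], "delta_rot": [-0.1, 0, -0.4], "fingers": -1}, {"slide": [0, 0.2, 0], "delta_rot": [-0.1, 0, -0.4], "fingers": -1}, {"slide": [0, 0.15, 0], "delta_rot": [-0.1, 0, -0.4], "fingers": -1}, {"slide": [0, 0, 0], "delta_rot": [0, 0, 0], "fingers": -1}])

```text
time_s: 25.8
tcp_pos: [0.4917, 0.0859, 0.1918]
eef_rot: [-179.2, 16.3, -159.5]
contact_force: [-0.5, -0.2, -0.3]
gripper_width: 0.044
gripper_force: 12.0
```

```bash
python3 - <<'E'
from h import *
from plant import r
s=r.get_state(); print(s["time_s"],s["joints"].round(1),s["eef_rot"].round(1),s["gripper_width"])
G=goalR(16,20)
for z in(.09,.05): plan(np.array([.555,.128,z])-G.apply([-.0061,0,-.0075]),G)
E
```

```text
25.8 [  36.6   -4.7  -39.7    8.1  -39.8 -111.7] [-179.2   16.3 -159.5] 0.04404772305477069
tcp [0.4917 0.0859 0.1918] shift now-axes [-0.243  0.126  0.838] turn [-0.13  0.06  0.1 ] shift after turn [-0.246  0.119  0.838] dist 0.132
tcp [0.4917 0.0859 0.1918] shift now-axes [-0.168  0.13   1.094] turn [-0.13  0.06  0.1 ] shift after turn [-0.172  0.119  1.094] dist 0.167
```

play_rows(rows=[{"slide": [-0.08, 0.03, 0.06], "delta_rot": [-0.03, 0, 0], "fingers": -1}, {"slide": [-0.08, 0.05, 0.1], "delta_rot": [-0.05, 0, 0.05], "fingers": -1}, {"slide": [-0.08, 0.05, 0.14], "delta_rot": [-0.05, 0.06, 0.05], "fingers": -1}, {"slide": [-0.01, 0, 0.14], "delta_rot": [0, 0, 0], "fingers": -1}, {"slide": [0, 0, 0.14], "delta_rot": [0, 0, 0], "fingers": -1}, {"slide": [0, 0, 0.14], "delta_rot": [0, 0, 0], "fingers": -1}, {"slide": [0, 0, 0.12], "delta_rot": [0, 0, 0], "fingers": -1}, {"slide": [0, 0, 0], "delta_rot": [0, 0, 0], "fingers": -1}])

```text
time_s: 26.8
tcp_pos: [0.5518, 0.1259, 0.0789]
eef_rot: [-179.9, 15.8, -160.2]
contact_force: [0.3, -0.5, -0.1]
gripper_width: 0.0437
gripper_force: 12.0
```

```bash
python3 - <<'E'
from h import *
from plant import r
s=r.get_state(); print(s["time_s"],s["joints"].round(1),s["eef_rot"].round(1),s["gripper_width"])
w=r.capture("wrist"); cv2.imwrite("pics/w8.png",w["image"])
for th in(16,20):
  G=goalR(th,20)
  for z in(.05,.033): plan(np.array([.555,.128,z])-G.apply([-.0061,0,-.0075]),G)
# collar position from wrist: silver mask, on plane z=.032
p,R=pose(s); hsv=cv2.cvtColor(w["image"],cv2.COLOR_BGR2HSV)
m=((hsv[...,1]<45)&(hsv[...,2]>140)).astype(np.uint8); k,lab,st,ce=cv2.connectedComponentsWithStats(m)
for i in range(1,k):
    if st[i,4]>150: print(st[i],ce[i].round(),wplane(p,R.as_matrix(),w,ce[i],.035).round(3))
E
```

```text
26.8 [  35.3   10.9  -41.9   11.2  -22.4 -115.3] [-179.9   15.8 -160.2] 0.04367019679607328
tcp [0.552  0.1262 0.0799] shift now-axes [0.073 0.005 0.248] turn [-0.03 -0.03 -0.03] shift after turn [0.074 0.005 0.248] dist 0.039
tcp [0.552  0.1262 0.0799] shift now-axes [0.104 0.005 0.357] turn [-0.03 -0.03 -0.03] shift after turn [0.105 0.005 0.357] dist 0.056
tcp [0.552  0.1262 0.0799] shift now-axes [0.069 0.005 0.251] turn [-0.03 -0.9  -0.03] shift after turn [0.087 0.005 0.245] dist 0.039
tcp [0.552  0.1262 0.0799] shift now-axes [0.1   0.005 0.36 ] turn [-0.03 -0.9  -0.03] shift after turn [0.126 0.005 0.352] dist 0.056
[587 248  29  18 318] [603. 255.] [0.515 0.367 0.035]
[295 253  32  26 618] [312. 266.] [0.61  0.141 0.035]
```

play_rows(rows=[{"slide": [0, 0, 0], "delta_rot": [0, -0.3, 0], "fingers": -1}, {"slide": [0.02, 0, 0.04], "delta_rot": [0, -0.45, 0], "fingers": -1}, {"slide": [0.02, 0, 0.06], "delta_rot": [0, -0.45, 0], "fingers": -1}, {"slide": [0.025, 0, 0.07], "delta_rot": [0, 0, 0], "fingers": -1}, {"slide": [0.025, 0.005, 0.07], "delta_rot": [0, 0, 0], "fingers": -1}, {"slide": [0, 0, 0], "delta_rot": [0, 0, 0], "fingers": -1}, {"slide": [0, 0, 0], "delta_rot": [0, 0, 0], "fingers": -1}])

```text
time_s: 27.72
tcp_pos: [0.5648, 0.1178, 0.0627]
eef_rot: [-179.5, 20.4, -160.2]
contact_force: [0.1, -0.5, -0.8]
gripper_width: 0.0442
gripper_force: 12.0
```

```bash
python3 - <<'E'
from h import *
from plant import r
s=r.get_state(); print(s["time_s"],s["joints"].round(1),s["eef_rot"].round(1),s["gripper_width"])
G=goalR(21.3,20)
for z in(.036,.031): plan(np.array([.555,.128,z])-G.apply([-.0061,0,-.0075]),G)
E
```

```text
27.725 [  25.3   11.1  -56.7   51.5   -3.1 -146.7] [-179.5   20.4 -160.2] 0.04415586843770182
tcp [0.5648 0.1178 0.0627] shift now-axes [0.138 0.088 0.203] turn [-0.12 -0.19 -0.04] shift after turn [0.141 0.086 0.202] dist 0.039
tcp [0.5648 0.1178 0.0627] shift now-axes [0.15  0.088 0.234] turn [-0.12 -0.19 -0.04] shift after turn [0.153 0.086 0.233] dist 0.044
```

play_rows(rows=[{"slide": [0, 0, -0.03], "delta_rot": [0, 0.4, 0], "fingers": -1}, {"slide": [0, 0, -0.03], "delta_rot": [0, 0.5, 0], "fingers": -1}, {"slide": [0, 0, 0], "delta_rot": [0, 0.5, 0], "fingers": -1}, {"slide": [0, 0, 0], "delta_rot": [0, 0.1, 0], "fingers": -1}, {"slide": [0, 0, 0], "delta_rot": [0, 0, 0], "fingers": -1}])

```text
time_s: 28.35
tcp_pos: [0.5743, 0.1063, 0.0737]
eef_rot: [-178.3, 15.3, -160.4]
contact_force: [-0.7, 0.3, -1.2]
gripper_width: 0.0439
gripper_force: 12.0
```

```bash
python3 - <<'E'
from h import *
from plant import r
s=r.get_state(); print(s["time_s"],s["joints"].round(1),s["eef_rot"].round(1),s["gripper_width"])
G=goalR(13,20)
for z in(.05,.036): plan(np.array([.555,.128,z])-G.apply([-.0061,0,-.0075]),G)
E
```

```text
28.35 [  32.6   13.   -40.6   13.5  -22.4 -115.1] [-178.3   15.3 -160.4] 0.04388742864111328
tcp [0.5743 0.1063 0.0737] shift now-axes [0.154 0.184 0.176] turn [-0.4   0.5  -0.09] shift after turn [0.146 0.18  0.188] dist 0.045
tcp [0.5743 0.1063 0.0737] shift now-axes [0.179 0.187 0.266] turn [-0.4   0.5  -0.09] shift after turn [0.167 0.18  0.279] dist 0.056
```

play_rows(rows=[{"slide": [0.04, 0.05, 0], "delta_rot": [-0.1, 0.1, 0], "fingers": -1}, {"slide": [0.06, 0.07, 0], "delta_rot": [-0.15, 0.2, -0.05], "fingers": -1}, {"slide": [0.04, 0.06, 0.05], "delta_rot": [-0.15, 0.2, -0.04], "fingers": -1}, {"slide": [0.01, 0, 0.06], "delta_rot": [0, 0, 0], "fingers": -1}, {"slide": [0.01, 0, 0.06], "delta_rot": [0, 0, 0], "fingers": -1}, {"slide": [0, 0, 0], "delta_rot": [0, 0, 0], "fingers": -1}])

```text
time_s: 29.1
tcp_pos: [0.5483, 0.1252, 0.041]
eef_rot: [-180.0, 12.8, -160.0]
contact_force: [-0.4, -0.5, -0.7]
gripper_width: 0.0445
gripper_force: 12.0
```

```bash
python3 - <<'E'
from h import *
from plant import r
s=r.get_state(); print(s["time_s"],s["joints"].round(1),s["eef_rot"].round(1),s["gripper_width"])
G=goalR(13,20)
for z in(.036,.031): plan(np.array([.555,.128,z])-G.apply([-.0061,0,-.0075]),G)
E
```

```text
29.1 [  34.9   15.3  -41.1    9.1  -21.4 -113. ] [-180.    12.8 -160. ] 0.04446421196186212
tcp [0.5483 0.1252 0.041 ] shift now-axes [0.001 0.003 0.093] turn [-0.   -0.04 -0.  ] shift after turn [0.001 0.002 0.093] dist 0.014
tcp [0.5483 0.1252 0.041 ] shift now-axes [0.008 0.003 0.126] turn [-0.   -0.04 -0.  ] shift after turn [0.009 0.002 0.126] dist 0.019
```

play_rows(rows=[{"slide": [0.005, 0, 0.03], "delta_rot": [0, 0, 0], "fingers": -1}, {"slide": [0.005, 0, 0.03], "delta_rot": [0, 0, 0], "fingers": -1}, {"slide": [0.005, 0, 0.03], "delta_rot": [0, 0, 0], "fingers": -1}, {"slide": [0, 0, 0], "delta_rot": [0, 0, 0], "fingers": -1}, {"slide": [0.002, 0, 0.01], "delta_rot": [0, 0, 0], "fingers": -1}, {"slide": [0, 0, 0], "delta_rot": [0, 0, 0], "fingers": -1}])

```text
time_s: 29.85
tcp_pos: [0.5498, 0.1262, 0.0272]
eef_rot: [180.0, 13.0, -160.0]
contact_force: [-0.7, 0.1, 0.2]
gripper_width: 0.044
gripper_force: 12.0
```

play_rows(rows=[{"slide": [0.002, 0, 0.01], "delta_rot": [0, 0, 0], "fingers": -1}, {"slide": [0.002, 0, 0.01], "delta_rot": [0, 0, 0], "fingers": -1}, {"slide": [0, 0, 0], "delta_rot": [0, 0, 0], "fingers": -1}])

```text
time_s: 30.22
tcp_pos: [0.5498, 0.1262, 0.0239]
eef_rot: [180.0, 13.0, -160.0]
contact_force: [0.3, -0.2, 0.1]
gripper_width: 0.044
gripper_force: 12.0
```

play_rows(rows=[{"slide": [0.002, 0, 0.01], "delta_rot": [0, 0, 0], "fingers": -1}, {"slide": [0.001, 0, 0.005], "delta_rot": [0, 0, 0], "fingers": -1}, {"slide": [0, 0, 0], "delta_rot": [0, 0, 0], "fingers": -1}])

```text
time_s: 30.6
tcp_pos: [0.5502, 0.1264, 0.0229]
eef_rot: [180.0, 13.0, -160.0]
contact_force: [-7.2, -0.9, 14.3]
gripper_width: 0.0446
gripper_force: 12.0
```

Contact. I'll soften the grip so the ring levels, lower it a little, then open.

play_rows(rows=[{"slide": [0, 0, 0], "delta_rot": [0, 0, 0], "fingers": -1}, {"slide": [0.001, 0, 0.006], "delta_rot": [0, 0, 0], "fingers": -1}, {"slide": [0.001, 0, 0.006], "delta_rot": [0, 0, 0], "fingers": -1}, {"slide": [0, 0, 0], "delta_rot": [0, 0, 0], "fingers": -1}], squeeze=3)

```text
time_s: 31.1
tcp_pos: [0.55, 0.1262, 0.0198]
eef_rot: [180.0, 13.0, -160.0]
contact_force: [-2.0, -1.0, 4.3]
gripper_width: 0.0446
gripper_force: 3.0
```

play_rows(rows=[{"slide": [0.001, 0, 0.006], "delta_rot": [0, 0, 0], "fingers": -1}, {"slide": [0, 0, 0], "delta_rot": [0, 0, 0], "fingers": -1}, {"slide": [0, 0, 0], "delta_rot": [0, 0, 0], "fingers": 0.05}, {"slide": [0, 0, 0], "delta_rot": [0, 0, 0], "fingers": 0.1}, {"slide": [0, 0, 0], "delta_rot": [0, 0, 0], "fingers": 0.17}, {"slide": [0, 0, 0], "delta_rot": [0, 0, 0], "fingers": 0.2}, {"slide": [0, 0, 0], "delta_rot": [0, 0, 0], "fingers": 0.2}])

```text
time_s: 31.98
tcp_pos: [0.5501, 0.1263, 0.019]
eef_rot: [180.0, 13.0, -160.0]
contact_force: [1.0, -0.2, -0.1]
gripper_width: 0.0525
gripper_force: 0.0
```

play_rows(rows=[{"slide": [-0.006, 0, -0.03], "delta_rot": [0, 0, 0], "fingers": 0.2}, {"slide": [-0.015, 0, -0.06], "delta_rot": [0, 0, 0], "fingers": 0.22}, {"slide": [-0.02, 0, -0.1], "delta_rot": [0, 0, 0], "fingers": 0.25}, {"slide": [-0.03, 0, -0.15], "delta_rot": [0, 0, 0], "fingers": 0.25}, {"slide": [-0.04, 0, -0.2], "delta_rot": [0, 0, 0], "fingers": 0.25}, {"slide": [-0.04, 0, -0.2], "delta_rot": [0, 0, 0], "fingers": 0.25}, {"slide": [-0.04, 0, -0.2], "delta_rot": [0, 0, 0], "fingers": 0.25}, {"slide": [0, 0, 0], "delta_rot": [0, 0, 0], "fingers": 0.25}])

```text
time_s: 32.98
tcp_pos: [0.548, 0.126, 0.1666]
eef_rot: [179.9, 13.3, -160.0]
contact_force: [0.0, 0.2, -0.8]
gripper_width: 0.0546
gripper_force: 0.0
```

```bash
python3 - <<'E'
from h import *
from plant import r
s=r.get_state(); print(s["time_s"],s["joints"].round(1),s["tcp_pos"].round(3))
w=r.capture("wrist"); S=r.capture("scene"); D=r.capture("side")
f=lambda i,k:cv2.resize(i,None,fx=k,fy=k,interpolation=cv2.INTER_CUBIC)
A=np.hstack([f(S["image"][70:360,235:365],1.9)[:550],f(D["image"][100:390,255:395],1.9)[:550]])
wi=w["image"][:,180:460]; wi=cv2.copyMakeBorder(wi,0,len(A)-len(wi),0,0,0)
o=np.hstack([A,wi]); print(o.shape); cv2.imwrite("pics/c9.png",o)
E
```

```text
32.975 [  35.2    5.2  -31.6    5.2  -40.5 -108.8] [0.548 0.126 0.167]
(550, 793, 3)
```

View pics/c9.png

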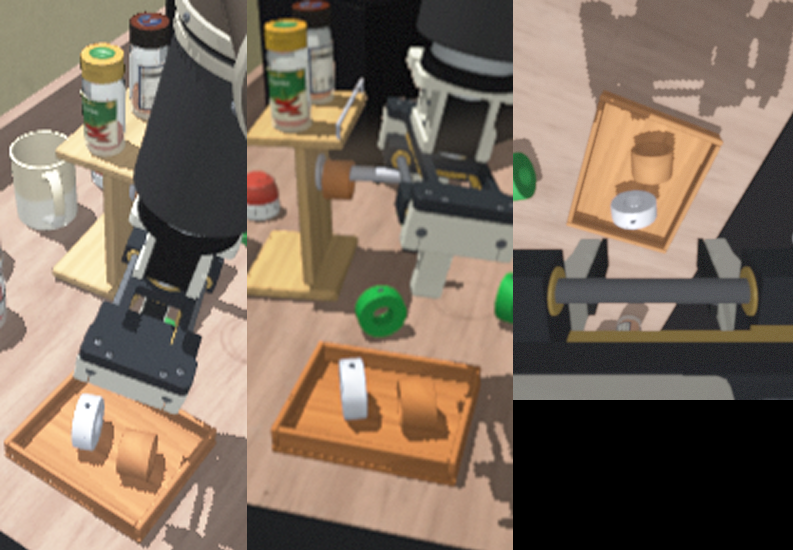

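The collar, at (353,388), and the front ring, at (418,405), stand in the tray. The back ring is on the bar at (337,178), both jars are standing, and the gripper is clear. Handing in.

```bash
python3 -c "
from plant import r
print(r.close_job())"
```

```text
the job is handed in; nothing more can be done
None
```

The collar and then the front ring were slid off the bar and set down in the tray; the back ring is still on the bar, both jars are standing where they were, and the job was handed in at about 33 s.

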